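# Fetch the weighing pan from behind the reagent containers

## Task

The balance is missing its weighing pan, which lies on the blue storage board behind three reagent containers. Clear all three containers upright into the steel side tray, then lift the pan out and fit it fully home and flat on the balance with both of its holes over the two locating pins, and only after that stand each container back upright on the very circle it came from. Never tip a container over, and leave the brass weight and the glass vial on the board where they are.

Things in the scene. Friction and masses are not known exactly. Their poses are not given: they have to be found in the camera images.
- amber_bottle: Amber glass reagent bottle with black screw cap, standing on one of the three circles of the board. Round body 54 mm diameter up to 70 mm, shoulder, cap 36 mm diameter from 86 mm to the top at 112 mm. About 0.25 kg. Origin: centre of its underside, z up.
- round_jar: White plastic wide-mouth jar with a ribbed lid, standing on another circle. Round body 58 mm diameter, lid 62 mm diameter from 68 mm to the top at 92 mm. About 0.2 kg. Origin: centre of its underside, z up.
- square_bottle: White plastic bottle of square section with a paper label, on the remaining circle. Body 50 x 50 mm up to 74 mm, short neck, round grey cap 40 mm diameter from 80 mm to the top at 104 mm. About 0.22 kg. Origin: centre of its underside, z up, x and y square to its sides.
- pan: Aluminium weighing pan: flat plate 70 mm (x) by 120 mm (y), 6 mm thick, with an upright grip bar in its middle, 12 mm (x) by 50 mm (y), its top 40 mm above the underside. Two through holes 12 mm in diameter at y = -45 and +45 mm, x = 0. It is the same either way round. About 0.2 kg. Origin: centre of the underside, z up.
- balance: White low balance, fixed, 230 mm (x) by 190 mm (y), display on its -x end. Its pan support, a black pad whose top is 50 mm above the table, is centred 30 mm from the balance's origin along +x. Two upright steel locating pins stand on it at y = -45 and +45 mm, 8 mm in diameter, 16 mm tall with tapered tips over the last 6 mm. Nothing on it but the pins is higher than 56 mm. It stands to one side of the board, left or right. Origin: centre of its underside on the table.
- pan_seat (a point): The point on top of the balance's pan support midway between the two pins, where the centre of the pan's underside belongs; 50 mm above the table. Its axes are the balance's: the pins lie along y.
- tray: Shallow steel side tray, fixed, open on top, empty: 300 mm (x) by 130 mm (y) outside, 20 mm high, walls and floor 5 mm thick. It stands on the other side of the board from the balance. Origin: centre of its underside on the table, z up.
- board: Blue storage board, fixed, 190 mm (x) by 280 mm (y), 8 mm thick, with a 16 mm high lip along its far (+x) edge. Three circles of 74 mm diameter, outlined in white, at x = -48 mm, y = -90, 0 and +90 mm each hold one container, set down within a few mm of the centre; the pan lies behind them at about x = +44 mm, y = 0, its long side roughly along the board's y. Origin: centre of its underside on the table, x away from the robot.
- weight: Small brass weight with a knob, 22 mm diameter, 38 mm tall, at one back corner of the board (+y end). Not part of the job. Origin: centre of its underside.
- vial: Small glass vial with blue cap, 23 mm diameter, 40 mm tall, at the other back corner of the board (-y end). Not part of the job. Origin: centre of its underside.

How it is judged:
On the way, in this order (a step that is already met when the one before it is completed fails the run):
1. all three containers stand upright in the side tray while the pan still lies in its place (distance of pan from where it was at the start of the episode below 0.02 m and x of amber_bottle in the frame of tray between -0.14 and 0.14 m and y of amber_bottle in the frame of tray between -0.06 and 0.06 m and z of amber_bottle in the frame of tray between 0.002 and 0.009 m and angle between each of amber_bottle, round_jar, square_bottle's own z axis and vertical below 0.1 rad and x of round_jar in the frame of tray between -0.14 and 0.14 m and y of round_jar in the frame of tray between -0.06 and 0.06 m and z of round_jar in the frame of tray between 0.002 and 0.009 m and x of square_bottle in the frame of tray between -0.14 and 0.14 m and y of square_bottle in the frame of tray between -0.06 and 0.06 m and z of square_bottle in the frame of tray between 0.002 and 0.009 m), for 0.2 s.
2. the pan lies flat on the balance over both pins while all three containers still stand in the tray (horizontal distance between pan and pan_seat below 0.005 m and z of pan in the frame of pan_seat between -0.003 and 0.003 m and angle between the y axis of pan and the y axis of balance, either way round below 0.08 rad and angle between pan's own z axis and vertical below 0.05 rad and x of amber_bottle in the frame of tray between -0.14 and 0.14 m and y of amber_bottle in the frame of tray between -0.06 and 0.06 m and z of amber_bottle in the frame of tray between 0.002 and 0.009 m and angle between each of amber_bottle, round_jar, square_bottle's own z axis and vertical below 0.1 rad and x of round_jar in the frame of tray between -0.14 and 0.14 m and y of round_jar in the frame of tray between -0.06 and 0.06 m and z of round_jar in the frame of tray between 0.002 and 0.009 m and x of square_bottle in the frame of tray between -0.14 and 0.14 m and y of square_bottle in the frame of tray between -0.06 and 0.06 m and z of square_bottle in the frame of tray between 0.002 and 0.009 m), for 0.2 s.
At the end, for the whole second after the job is handed in: The pan lies flat and fully down on the balance's pan support (within 3 mm in height, 5 mm of its centre, 0.08 rad) over both pins, and each container stands upright within 15 mm of where it stood at the start, all at rest (horizontal distance between pan and pan_seat below 0.005 m and z of pan in the frame of pan_seat between -0.003 and 0.003 m and angle between the y axis of pan and the y axis of balance, either way round below 0.08 rad and angle between pan's own z axis and vertical below 0.05 rad and distance of each of amber_bottle, round_jar, square_bottle from where it was at the start of the episode below 0.015 m and angle between each of amber_bottle, round_jar, square_bottle's own z axis and vertical below 0.1 rad and linear speed of each of amber_bottle, round_jar, square_bottle, pan below 0.02 m/s); the robot touches nothing.
It fails at once if a container is tipped over (angle between any of amber_bottle, round_jar, square_bottle's own z axis and vertical above 0.6 rad).
It fails at once if the brass weight or the vial on the board is displaced by more than 20 mm (distance of any of weight, vial from where it was at the start of the episode above 0.02 m).
It also fails if it takes over 141 s, if anything falls off the work surface, if the arm or the gripper's body presses on something with over 40 N, if the wrist force passes 120 N, or if a joint passes its speed limit or range.

## Robot

A 6-joint arm with a two-finger parallel gripper is mounted at the origin on the work surface. World frame = base frame: x ahead of the robot, y to its left, z up, the work surface at z = 0. Lengths are in m, angles in rad, forces in N, time in s.
With the tool pointing down it reaches from about 0.25 to 0.725 m from the base axis. Payload 9.7 kg.
Tool frame: the origin (TCP) lies at the very end of the fingers, on their centre line; the grasp point (between the pads) lies 19 mm behind it (robot.pinch_z is the distance from the TCP to the grasp point, in m); z points along the fingers, y is the direction in which the jaws open and shut (so a half turn about z gives the same grasp; the last joint's range is limited). The gripper opens to 85 mm and grips with 20 to 120 N. Pads are 22 mm wide; open, the fingers measure 114 mm over their backs; the gripper's body (76 mm by 85 mm) begins 54 mm behind the grasp point. The pads swing forward as they close: fully open they stand 13 mm farther back than shut.
Start: joints at [1.305, 0.087, 0.176, 1.66, 0, 1.571], TCP at [0.144, 0.531, 0.231] pointing down, gripper open.
Joint ranges: [-3.13, 3.13], [-0.85, 1.81], [-1.15, 1.24], [-2.2, 2.28], [-1.44, 1.52], [-3.14, 3.14]. Speed limits (rad/s): [2.22, 2.22, 2.57, 3.14, 3.14, 3.14].

## Interface

Orientations are given as a unit quaternion [w, x, y, z].
In Python, from workcell import robot gives the robot as it stands. Calls block until the motion is done:
- robot.move_to(position, orientation): joint-space move of the TCP to a pose.
- robot.move_linear(position, rot=None, max_speed=0.15, until_force=None): straight line of the TCP; rot=None keeps the orientation; max_speed is the mean speed in m/s. With until_force (N) it stops when the force on the tool has changed by that much, and returns True; else False.
- robot.set_joints(angles): joint-space move.
- robot.move_gripper(opening, grasp_force=None): finger opening in m; grasp_force is the grip in N (None keeps the last); returns when the fingers have stopped.
- robot.dwell(seconds).
- robot.ik(position, orientation): joint angles nearest the present ones, or None.
- robot.camera(name): name is "scene" or "top" or "wrist"; returns the picture (400x640x3 uint8, blue, green, red); there is no depth.
- robot.get_calibration(name): a dict with "K" (3x3 intrinsics, pixels), "dist" ([k1, k2, p1, p2, k3] as OpenCV has them; the pictures are not rectified), "R" (3x3) and "t" (3): a world point X has camera coordinates R X + t. Camera axes: x right, y down, z forward; pixel columns grow to the right and rows downward; lengths in m; the calibration is good to about 2 mm. A picture is of the moment at which its call begins: read the wrist's pose just before it. get_calibration takes no time and is no camera call; for the wrist camera it gives the pose at the moment of the call.
A pose or a line that the arm cannot do raises robot.PlanningError and nothing moves.
- robot.sign_off(): hands the job in, once; it reports no verdict.
Trained networks look in the newest picture that a camera, given by its name, has taken for a name from the list of things; names that differ only in an ending like _2 or _b are one class to them, and where a whole thing is asked for, a point or a joint stands for the part that bears it (a point fixed in the world has none). Each returns a list of dicts, best first, with "p" (0 to 1); they miss things now and then, are a little off and sometimes report something else, mostly with a low value. They report only what shows in the picture. A call takes as long as a camera call.
- robot.boxes_of(name, camera): "box" ([centre column, centre row, width, height] in pixels, round what is visible of it).
Readings, each from a call of its own:
- robot.current_t(): time.
- robot.current_joint_pos(): joint angles.
- robot.current_qd(): joint speeds.
- robot.current_tau(): joint torques, N m.
- robot.current_tcp_pos(): TCP position.
- robot.current_tcp_rot(): TCP orientation.
- robot.current_force(): force on the tool from outside, world axes, zero at the start.
- robot.current_ft_torque(): the same for the moment, N m.
- robot.current_gripper_width(): finger opening in m.
Only numpy, scipy, OpenCV 4.12 (cv2) and the standard library are available. Lean on these libraries where they do the work, as an engineer would, in place of code of your own. Each camera call takes 0.05 s, during which the arm holds its last target.

## Working session

There is one attempt and no reset: what is moved stays moved. The work goes in short steps, each a Python script; the robot and the scene stay as the last script left them, time stands still between calls to the robot, and variables do not carry over. Pictures are saved under pics/ and viewed, and the job is handed in when it is done.

```bash
ls; mkdir -p pics
python3 - <<'E'
from workcell import robot
import cv2,numpy as np
for n in ["scene","top","wrist"]:
    im=robot.camera(n); cv2.imwrite(f"pics/a_{n}.png",im)
    c=robot.get_calibration(n); print(n,np.round(c["K"],1).tolist(),np.round(c["dist"],3),np.round(c["R"],3).tolist(),np.round(c["t"],3))
    for o in ["amber_bottle","round_jar","square_bottle","pan","balance","tray","board","weight","vial"]:
        r=robot.boxes_of(o,n)
        print(o,[(np.round(x["box"]).tolist(),round(x["p"],2)) for x in r[:2]])
print(robot.current_t(),robot.current_tcp_rot(),robot.pinch_z,robot.current_gripper_width())
E
```

```text
pics
scene [[404.0, 0.0, 321.3], [0.0, 404.0, 200.8], [0.0, 0.0, 1.0]] [-0.105  0.     0.     0.     0.   ] [[0.884, 0.468, 0.013], [0.368, -0.676, -0.638], [-0.29, 0.569, -0.77]] [-0.518 -0.163  1.019]
amber_bottle [([286.0, 202.0, 26.0, 52.0], 0.82)]
round_jar [([307.0, 284.0, 19.0, 18.0], 0.7), ([263.0, 236.0, 40.0, 50.0], 0.62)]
square_bottle [([310.0, 176.0, 35.0, 51.0], 0.8)]
pan [([325.0, 235.0, 60.0, 55.0], 0.7)]
balance [([177.0, 327.0, 172.0, 145.0], 0.59)]
tray [([354.0, 124.0, 124.0, 66.0], 0.93), ([327.0, 235.0, 58.0, 53.0], 0.63)]
board [([306.0, 245.0, 147.0, 124.0], 0.79), ([176.0, 327.0, 173.0, 146.0], 0.63)]
weight [([356.0, 195.0, 10.0, 16.0], 0.64)]
vial [([305.0, 283.0, 15.0, 20.0], 0.55)]
top [[513.8, 0.0, 313.9], [0.0, 513.8, 206.4], [0.0, 0.0, 1.0]] [0.025 0.    0.    0.    0.   ] [[0.022, -1.0, -0.0], [-0.997, -0.022, -0.075], [0.075, 0.002, -0.997]] [-0.004  0.586  1.124]
amber_bottle [([328.0, 239.0, 27.0, 29.0], 0.7)]
round_jar [([370.0, 238.0, 30.0, 31.0], 0.81)]
square_bottle [([286.0, 236.0, 30.0, 26.0], 0.94), ([330.0, 216.0, 129.0, 88.0], 0.51)]
pan [([327.0, 199.0, 50.0, 32.0], 0.86)]
balance []
tray [([169.0, 239.0, 69.0, 139.0], 0.86)]
board [([329.0, 218.0, 127.0, 91.0], 0.96), ([327.0, 237.0, 26.0, 23.0], 0.24)]
weight []
vial []
wrist [[311.5, 0.0, 319.1], [0.0, 311.5, 191.8], [0.0, 0.0, 1.0]] [-0.033  0.     0.     0.     0.   ] [[0.263, 0.965, -0.001], [0.926, -0.253, 0.28], [0.27, -0.075, -0.96]] [-0.548 -0.037  0.38 ]
amber_bottle []
round_jar []
square_bottle []
pan []
balance []
tray [([243.0, 340.0, 33.0, 26.0], 0.63)]
board []
weight []
vial []
1.5 [-5.62117044e-06  1.32509920e-01  9.91181679e-01 -2.89331646e-05] 0.0187 0.08540300193841173
```

View pics/a_top.png

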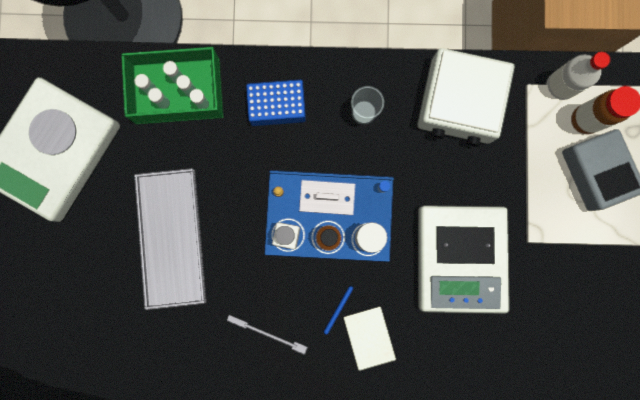

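View pics/a_scene.png

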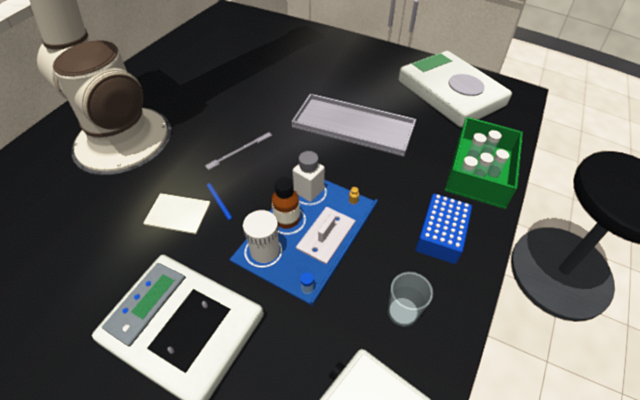

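View pics/a_wrist.png

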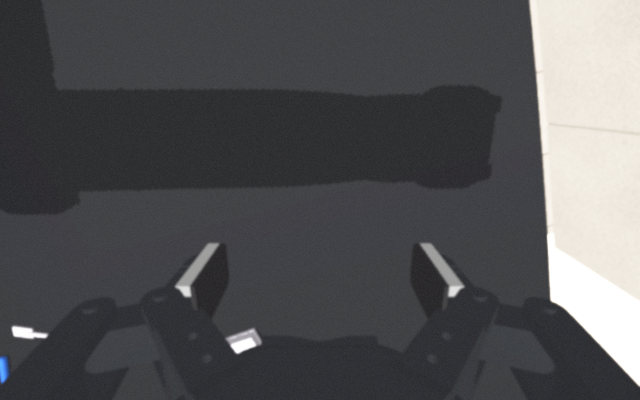

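The top view shows the tray at about px (170,238), the board at (329,217) and the balance at (463,260), with its pins near (446,244) and (488,246). The containers run left to right: square (286,236), amber (328,238), jar (370,238). The pan is at (327,198).

```bash
cat > h.py <<'E'
from workcell import robot
import cv2,numpy as np
from scipy.spatial.transform import Rotation as Rn
def p2w(cal,px,z):
    px=np.asarray(px,float).reshape(-1,1,2)
    u=cv2.undistortPoints(px,np.array(cal["K"]),np.array(cal["dist"])).reshape(-1,2)
    d=np.c_[u,np.ones(len(u))]@np.array(cal["R"]); o=-np.array(cal["R"]).T@np.array(cal["t"])
    return o+d*((z-o[2])/d[:,2])[:,None]
def w2p(cal,X):
    R=np.array(cal["R"]); return cv2.projectPoints(np.asarray(X,float).reshape(-1,1,3),cv2.Rodrigues(R)[0],np.array(cal["t"],float),np.array(cal["K"]),np.array(cal["dist"]))[0].reshape(-1,2)
def q(jaw):  # tool down, jaw (tool y) along world angle jaw
    c,s=np.cos(jaw),np.sin(jaw)
    y=np.array([c,s,0]);z=np.array([0,0,-1.]);x=np.cross(y,z)
    w=Rn.from_matrix(np.c_[x,y,z]).as_quat(); return [w[3],w[0],w[1],w[2]]
E
python3 - <<'E'
from h import *
c=robot.get_calibration("top")
im=cv2.imread("pics/a_top.png")
crop=im[160:270,255:405]; cv2.imwrite("pics/b1.png",cv2.resize(crop,None,fx=5,fy=5,interpolation=cv2.INTER_CUBIC))
crop=im[200:320,410:520]; cv2.imwrite("pics/b2.png",cv2.resize(crop,None,fx=5,fy=5,interpolation=cv2.INTER_CUBIC))
crop=im[160:320,125:215]; cv2.imwrite("pics/b3.png",cv2.resize(crop,None,fx=3.7,fy=3.7,interpolation=cv2.INTER_CUBIC))
def f(n,p,z): print(n,p2w(c,p,z)[:,:2].round(4).tolist())
f("square cap",[286,236],.112);f("amber",[328,238],.12);f("jar",[370,238],.1)
f("pan",[327,198],.014);f("pins",[[446,244],[488,246]],.06);f("tray",[170,238],.01);f("board",[329,217],.008)
E
```

```text
square cap [[0.5175, 0.0648]]
amber [[0.5152, -0.0209]]
jar [[0.5175, -0.1083]]
pan [[0.6064, -0.0197]]
pins [[0.509, -0.2752], [0.5068, -0.3646]]
tray [[0.5091, 0.3298]]
board [[0.5641, -0.0252]]
```

View pics/b1.png

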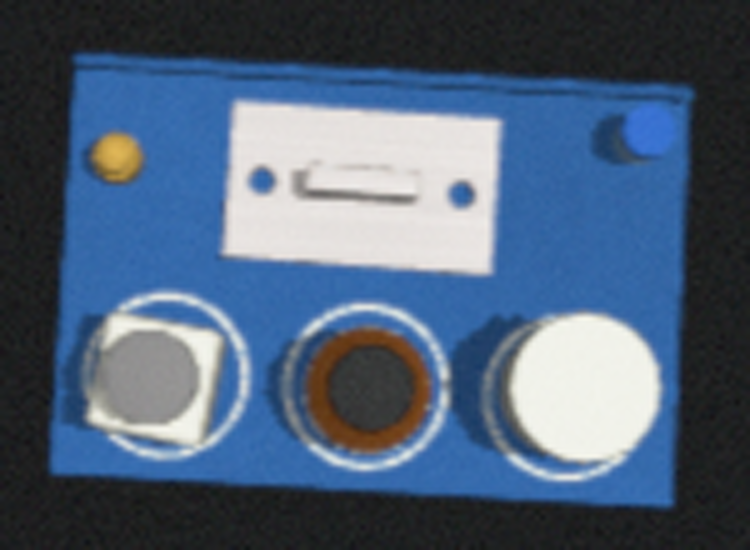

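View pics/b2.png

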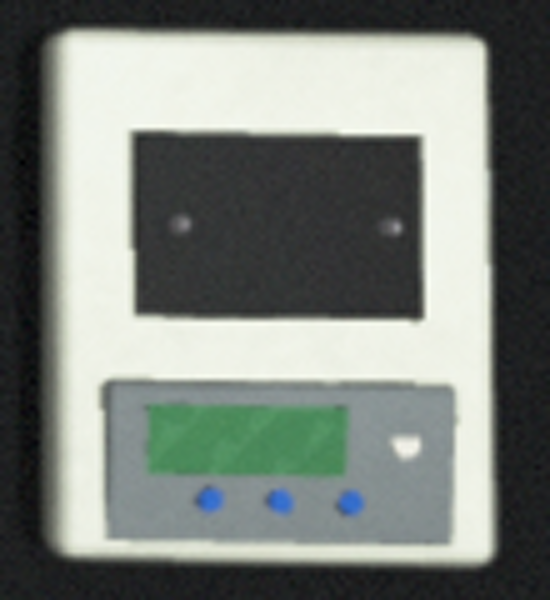

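View pics/b3.png

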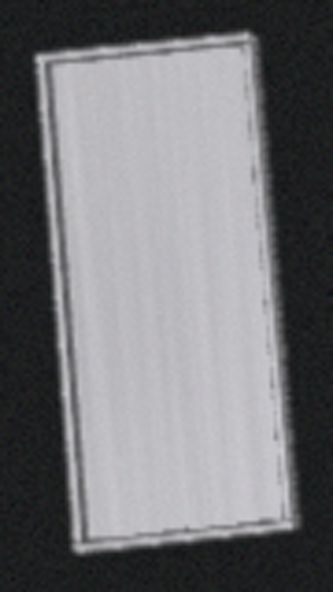

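Run:
```python
from h import *
robot.move_to([.50,-.02,.30],q(np.pi/2))
c=robot.get_calibration("wrist");im=robot.camera("wrist");cv2.imwrite("pics/c1.png",im)
import pickle;pickle.dump(c,open("c1.pkl","wb"))
for o in ["amber_bottle","round_jar","square_bottle","pan"]:
    print(o,[(np.round(x["box"]).tolist(),round(x["p"],2)) for x in robot.boxes_of(o,"wrist")[:2]])
t=robot.get_calibration("top")
cm=lambda x,y,z:p2w(t,[254.6+x/5+.4*0,159.6+y/5+.1],z)[0,:2].round(4)
C={"sq":cm(148,376,.112),"am":cm(371,388,.12),"jar":cm(585,387,.1)}
print(C,robot.current_t(),robot.current_joint_pos())
X=[[*C["sq"],.112],[*C["am"],.12],[*C["jar"],.1]]
print(w2p(c,X).round(1), w2p(robot.get_calibration("scene"),X).round(1))
```

```text
amber_bottle [([317.0, 178.0, 44.0, 51.0], 0.59)]
round_jar [([243.0, 179.0, 64.0, 60.0], 0.96)]
square_bottle [([388.0, 176.0, 52.0, 56.0], 0.58)]
pan [([321.0, 228.0, 84.0, 53.0], 0.87)]
{'sq': array([0.5197, 0.0685]), 'am': array([ 0.5167, -0.0225]), 'jar': array([ 0.5194, -0.1116])} 4.1 [-3.91789129e-02  5.35272772e-03  2.26729032e-01  1.79231264e+00
  5.08112182e-05 -3.98648196e-02]
[[400.2 187.1]
 [317.8 186.3]
 [239.9 184. ]] [[308.8 156.8]
 [284.  182.8]
 [260.3 222.9]]
```

View pics/c1.png

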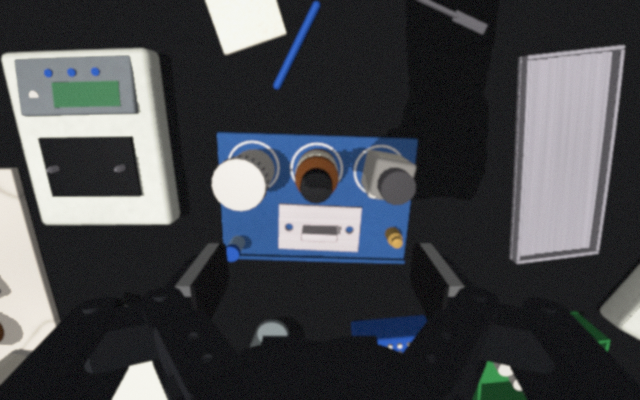

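The wrist picture puts the cap centres at about jar (239,184), amber (317,185) and square (398,186). The top-camera estimates project to within 1–2 px of these. I'll start with the square bottle.

```bash
cat >> h.py <<'E'
cal=robot.get_calibration("top")
tc=p2w(cal,[[124.6+a/3.7,159.6+b/3.7] for a,b in [(38,52),(253,38),(297,525),(78,550)]],.02)[:,:2]
tray=tc.mean(0); tv=(tc[0]+tc[1]-tc[2]-tc[3]); tyaw=np.arctan2(tv[1],tv[0])
slot=lambda d: tray+d*np.array([np.cos(tyaw),np.sin(tyaw)])
OBJ={"sq":dict(p=[.5197,.0685],z=.075,op=.070,slot=slot(.092),gl=.040),
     "am":dict(p=[.5167,-.0225],z=.081,op=.066,slot=slot(0.),gl=.036),
     "jar":dict(p=[.5194,-.1116],z=.061,op=.085,slot=slot(-.092),gl=.062)}
JB=0.; JT=np.pi/2
def pick(p,z,jaw,op,up=.20):
    robot.move_gripper(op); robot.move_to([*p,up],q(jaw))
    robot.move_linear([*p,z],max_speed=.12)
    robot.move_gripper(0.0,grasp_force=35); print("w",round(robot.current_gripper_width(),4))
    robot.move_linear([*p,.235],max_speed=.12); print("w",round(robot.current_gripper_width(),4),robot.current_force().round(1) if hasattr(robot.current_force(),'round') else robot.current_force())
def place(p,z,jaw,op):
    robot.move_to([*p,.235],q(jaw))
    robot.move_linear([*p,z+.008],max_speed=.12)
    print("touch",robot.move_linear([*p,z],max_speed=.02,until_force=6),np.round(robot.current_tcp_pos(),4))
    robot.move_gripper(op); robot.move_linear([*p,.20],max_speed=.15)
E
python3 - <<'E'
from h import *
print(tc.round(3).tolist(),tray,tyaw,np.linalg.norm(tc[0]-tc[1]),np.linalg.norm(tc[1]-tc[2]))
o=OBJ["sq"]
for k in OBJ: print(k,OBJ[k]["slot"])
pick(o["p"],o["z"],JB,o["op"])
cv2.imwrite("pics/d1.png",robot.camera("scene"));print(robot.current_t())
E
```

```text
[[0.651, 0.411], [0.662, 0.282], [0.371, 0.244], [0.354, 0.373]] [0.50975843 0.32779711] 0.12872861308979688 0.12974159097304397 0.2935361198528602
sq [0.60099721 0.33960746]
am [0.50975843 0.32779711]
jar [0.41851964 0.31598676]
w 0.0496
w 0.0497 [-0.3 -1.3 -3.2]
9.0
```

View pics/d1.png

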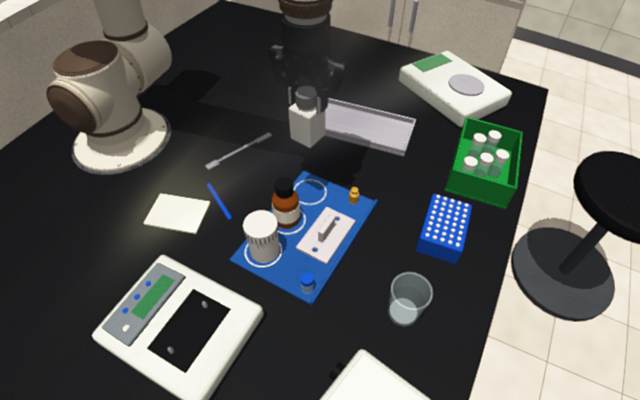

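The grip width is 49.6 mm, so the fingertips caught the top of the square body rather than the cap. The picture shows it hanging upright at (307,125). I'll place it, and take the amber bottle's cap a bit higher.

```bash
sed -i 's/z=.081,op/z=.092,op/' h.py
python3 - <<'E'
from h import *
o=OBJ["sq"]; place(o["slot"],o["z"]-.0025,JT,.070); print(robot.current_t())
o=OBJ["am"]; pick(o["p"],o["z"],JB,o["op"])
print(robot.current_t()); cv2.imwrite("pics/d2.png",robot.camera("scene"))
cv2.imwrite("pics/d2t.png",robot.camera("top"))
E
```

```text
touch True [0.6009 0.3399 0.0735]
13.2583
w 0.0348
w 0.0352 [-0.1  0.1 -0.5]
17.6333
```

View pics/d2.png

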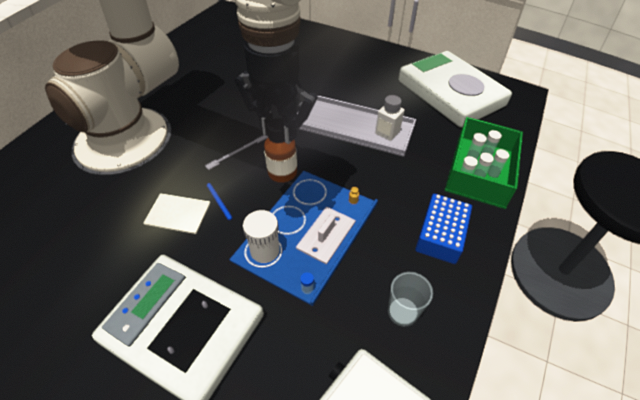

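View pics/d2t.png

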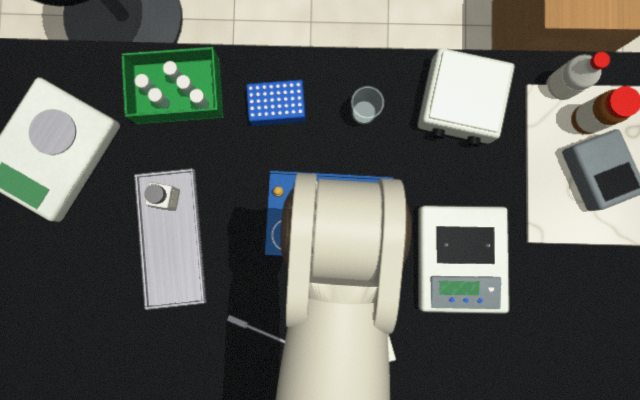

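The square bottle stands upright in the tray at scene (390,117), and the amber bottle is held upright by its cap.

Run:
```python
from h import *
o=OBJ["am"]; place(o["slot"],o["z"]-.0035,JT,.060); print(robot.current_t())
o=OBJ["jar"]; pick(o["p"],o["z"],JB,o["op"])
print(robot.current_t()); cv2.imwrite("pics/d3.png",robot.camera("scene"))
```

```text
touch True [0.51   0.3281 0.0898]
22.0083
w 0.0611
w 0.0613 [ 0.2  0.4 -2.4]
27.25
```

View pics/d3.png

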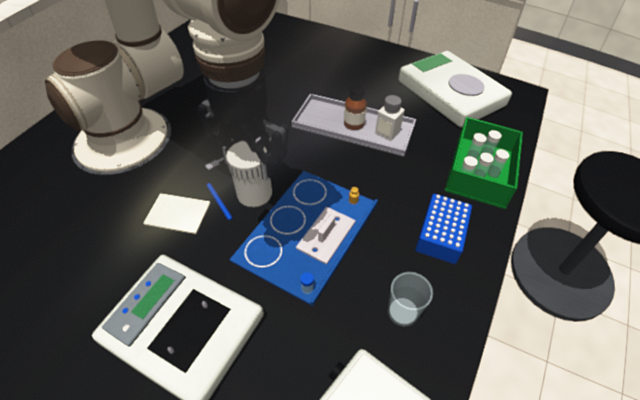

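Run:
```python
from h import *
import pickle
o=OBJ["jar"]; place(o["slot"],o["z"]-.0035,JT,.085); print(robot.current_t())
cv2.imwrite("pics/e_s.png",robot.camera("scene"))
robot.move_gripper(.085)
for n,p in [("pan",[.6064,-.06,.16]),("pin",[.508,-.36,.212])]:
    robot.move_to(p,q(0.)); c=robot.get_calibration("wrist"); im=robot.camera("wrist")
    cv2.imwrite(f"pics/e_{n}.png",im); pickle.dump(c,open(n+".pkl","wb")); print(robot.current_tcp_pos())
    if n=="pan":
        print([(np.round(x["box"]).tolist(),round(x["p"],2)) for x in robot.boxes_of("pan","wrist")])
cv2.imwrite("pics/e_top.png",robot.camera("top")); print(robot.current_t())
```

```text
touch True [0.4188 0.3161 0.0589]
32.3333
[ 0.6064235  -0.05884335  0.16030199]
[([325.0, 134.0, 82.0, 135.0], 0.89)]
[ 0.50867879 -0.3587563   0.2117336 ]
35.575
```

View pics/e_pan.png

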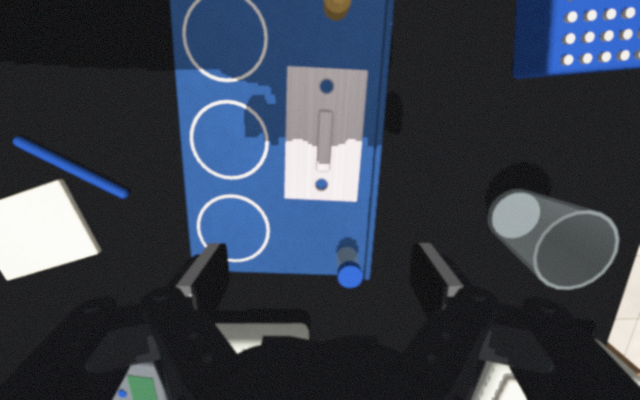

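View pics/e_pin.png

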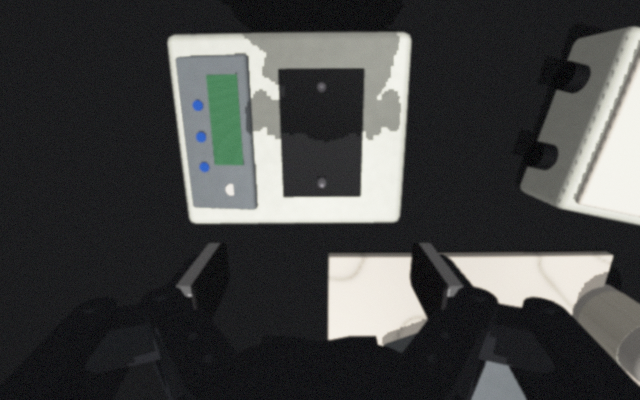

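View pics/e_s.png

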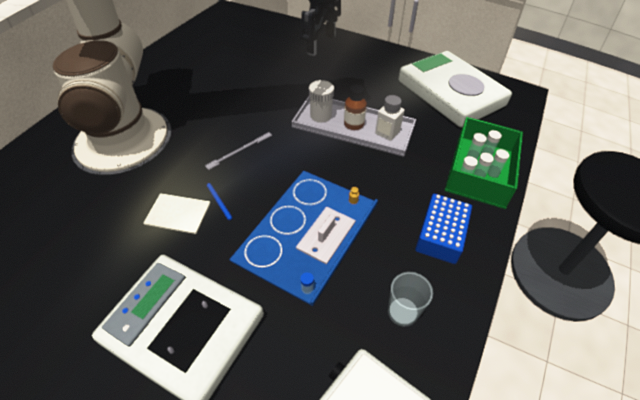

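All three containers stand in the tray and the pan hasn't moved. In the wrist views the pan's holes are at about (326,86) and (321,184), and the pins at (321,87) and (321,183). I'll zoom in on both.

Run:
```python
import cv2
for n in ["pan","pin"]:
    im=cv2.imread(f"pics/e_{n}.png")[55:215,265:385]
    cv2.imwrite(f"pics/e2_{n}.png",cv2.convertScaleAbs(cv2.resize(im,None,fx=3.7,fy=3.7,interpolation=cv2.INTER_CUBIC),alpha=1 if n=="pan" else 1.5))
```

```text
(no output)
```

View pics/e2_pan.png

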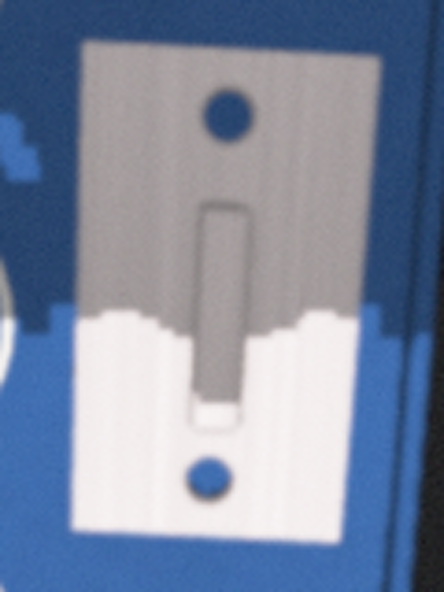

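View pics/e2_pin.png

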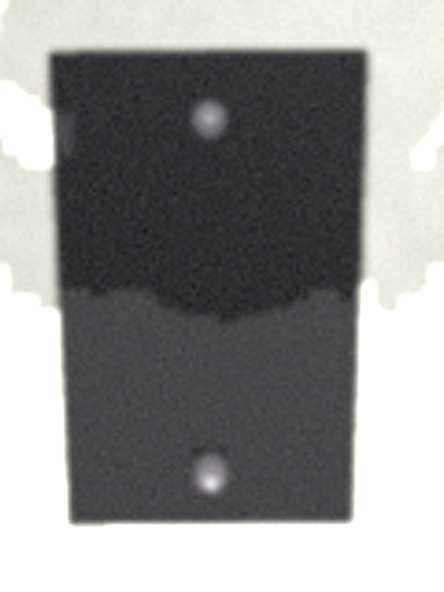

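Run:
```python
from h import *
import pickle
def px(l): return [[(a+.5)/3.7-.5+265,(b+.5)/3.7-.5+55] for a,b in l]
cp=pickle.load(open("pan.pkl","rb"));ci=pickle.load(open("pin.pkl","rb"))
h=p2w(cp,px([(229,115),(209,479)]),.014)[:,:2]; print("holes",h,h.mean(0),np.linalg.norm(h[0]-h[1]),"yaw",np.arctan2(*(h[0]-h[1])[::-1])-np.pi/2)
k=p2w(cp,px([(83,41),(381,57),(342,543),(72,530)]),.014)[:,:2];print("pan corners",k.mean(0))
for z in(.066,.06):
    g=p2w(ci,px([(209,117),(210,471)]),z)[:,:2]; print("pins",z,g,g.mean(0),np.linalg.norm(g[0]-g[1]),"yaw",np.arctan2(*(g[0]-g[1])[::-1])-np.pi/2)
k=p2w(ci,px([(52,50),(366,50),(352,521),(72,521)]),.050)[:,:2];print("pad",k,k.mean(0))
t=robot.get_calibration("top")
a=p2w(t,[[254.6+261.5/5,159.6+180.5/5],[254.6+460/5,159.6+194/5]],.014)[:,:2]; print("top holes",a.mean(0))
b=p2w(t,[[409.6+180/5,199.6+224/5],[409.6+393/5,199.6+228/5]],.060)[:,:2]; print("top pins",b.mean(0),np.arctan2(*(b[0]-b[1])[::-1])-np.pi/2)
k=p2w(t,[[409.6+x/5,199.6+y/5] for x,y in[(133,131),(422,136),(424,320),(136,315)]],.05)[:,:2];print("top pad",k.mean(0))
```

```text
holes [[ 0.61260442  0.02376788]
 [ 0.6080937  -0.06618773]] [ 0.61034906 -0.02120992] 0.09006863120147815 yaw -0.05010193949732322
pan corners [ 0.61047166 -0.0216038 ]
pins 0.066 [[ 0.50998347 -0.27666586]
 [ 0.51041798 -0.36386979]] [ 0.51020073 -0.32026782] 0.08720501010526999 yaw 0.004982743647459431
pins 0.06 [[ 0.51001488 -0.2764061 ]
 [ 0.51045842 -0.36542024]] [ 0.51023665 -0.32091317] 0.08901524501115851 yaw 0.004982743647459653
pad [[ 0.47104527 -0.26003095]
 [ 0.54902597 -0.2600007 ]
 [ 0.5498668  -0.38226647]
 [ 0.47235859 -0.38230839]] [ 0.51057416 -0.32115163]
top holes [ 0.6085348  -0.01911061]
top pins [ 0.50831092 -0.3196879 ] 0.004500657911463257
top pad [ 0.50863201 -0.31926876]
```

The wrist and top cameras agree on the hole-to-pin displacement to better than 1 mm. They differ by 2 mm in absolute position, so I'll average them.

Run:
```python
from h import *
import pickle
robot.move_gripper(.045); p=[.6095,-.0202]
robot.move_to([*p,.10],q(-.05)); robot.move_linear([*p,.020],max_speed=.08)
robot.move_gripper(0.,grasp_force=50); print(robot.current_gripper_width(),robot.current_tcp_pos())
robot.move_linear([*p,.15],max_speed=.1); print(robot.current_gripper_width(),robot.current_force())
robot.move_to([.5094,-.3204,.15],q(.005))
pickle.dump(robot.get_calibration("wrist"),open("g.pkl","wb"));cv2.imwrite("pics/g_w.png",robot.camera("wrist"))
cv2.imwrite("pics/g_s.png",robot.camera("scene"))
print(robot.current_tcp_pos(),robot.current_t(),robot.current_gripper_width())
```

```text
0.011266735055276122 [ 0.60988429 -0.02020818  0.02060175]
0.011378772101230146 [-0.00469023  0.21404687 -1.63053314]
[ 0.51010748 -0.31927826  0.14997655] 41.7417 0.011109676195253278
```

View pics/g_w.png

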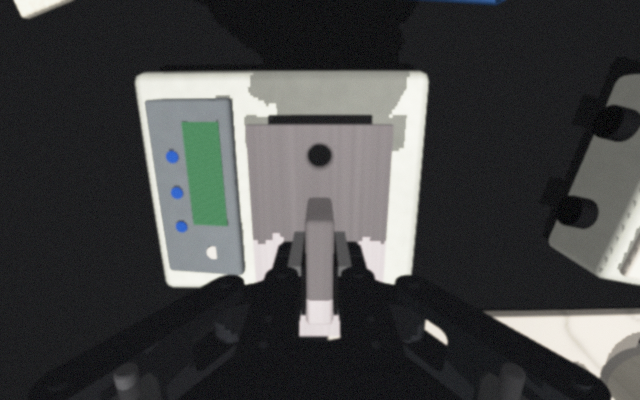

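View pics/g_s.png

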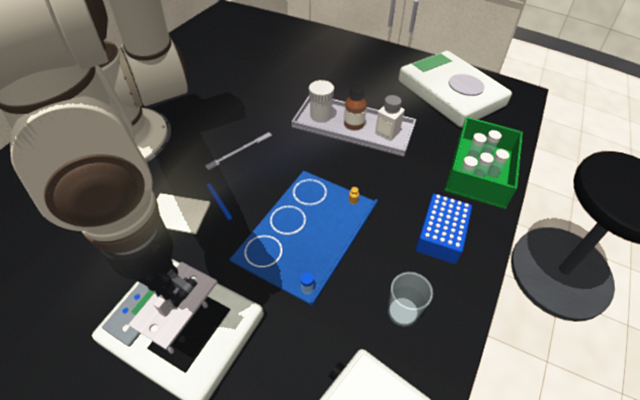

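The front hole is visible in the wrist view at (319,155). I can compare it directly with the pin as the same camera measured it.

Run:
```python
from h import *
import pickle
im=cv2.imread("pics/g_w.png"); c=pickle.load(open("g.pkl","rb"))
sub=cv2.cvtColor(im,cv2.COLOR_BGR2GRAY)[138:175,300:340].astype(float)
m=sub<60; ys,xs=np.nonzero(m); print(m.sum(),xs.mean()+300,ys.mean()+138)
h=p2w(c,[xs.mean()+300,ys.mean()+138],.1434); print("hole",h)
e=p2w(c,[[247,124],[393,124]],.1434); print("edge",e, e.mean(0))
print(robot.current_tcp_pos(), robot.current_t()); cv2.imwrite("pics/g2.png",robot.camera("wrist"))
print(w2p(c,[.5100,-.2764,.066]))
```

```text
364 319.2335164835165 155.0164835164835
hole [[ 0.50953018 -0.27500933  0.1434    ]]
edge [[ 0.47532025 -0.26036901  0.1434    ]
 [ 0.5443094  -0.26002262  0.1434    ]] [ 0.50981482 -0.26019582  0.1434    ]
[ 0.51010748 -0.31927826  0.14997655] 41.7417
[[319.90442694 139.05825368]]
```

Run:
```python
from h import *
T=np.array([.5106,-.3203]); cmd=T.copy()
robot.move_linear([*cmd,.085],max_speed=.08)
for _ in range(2):
    a=np.array(robot.current_tcp_pos()); print(a); cmd=cmd+(T-a[:2]); robot.move_linear([*cmd,.085],max_speed=.05)
print(robot.current_tcp_pos(),robot.current_force())
r=robot.move_linear([*cmd,.064],max_speed=.02,until_force=8)
print(r,robot.current_tcp_pos(),robot.current_force(),robot.current_t())
cv2.imwrite("pics/h_w.png",robot.camera("wrist"));cv2.imwrite("pics/h_s.png",robot.camera("scene"))
```

```text
[ 0.51084485 -0.32049079  0.08559292]
[ 0.51052903 -0.32022826  0.08546438]
[ 0.51044209 -0.32021887  0.08506217] [ 0.43185012 -0.16666021 -2.74661759]
False [ 0.51051756 -0.32023981  0.06419414] [-0.42526038  0.17869786 -1.55029439] 44.4583
```

View pics/h_w.png

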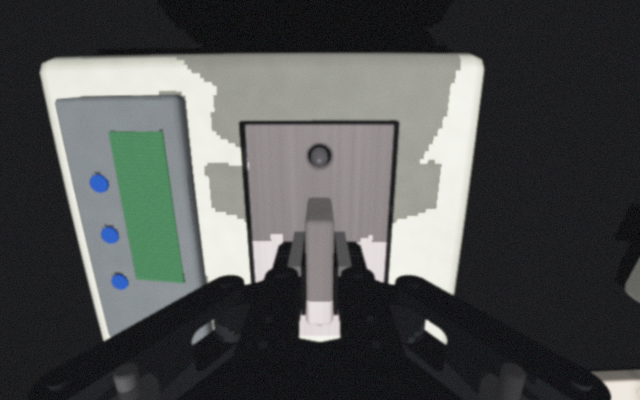

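It went down without resistance, and the pin shows centred in the hole at (319,156). Next I'll press gently until contact and release.

Run:
```python
from h import *
a=np.array(robot.current_tcp_pos())
r=robot.move_linear([.5106,-.3203,.0595],max_speed=.01,until_force=8)
print(r,robot.current_tcp_pos(),robot.current_force())
robot.move_gripper(.045); robot.dwell(.3)
b=robot.current_tcp_pos()
robot.move_linear([b[0],b[1],.14],max_speed=.1); 
import pickle
robot.move_to([.508,-.36,.212],q(0.)); pickle.dump(robot.get_calibration("wrist"),open("i.pkl","wb"))
cv2.imwrite("pics/i_w.png",robot.camera("wrist"));cv2.imwrite("pics/i_s.png",robot.camera("scene"));print(robot.current_t())
im=cv2.imread("pics/i_w.png")[55:215,265:385];cv2.imwrite("pics/i2.png",cv2.resize(im,None,fx=3.7,fy=3.7,interpolation=cv2.INTER_CUBIC))
```

```text
True [ 0.51059593 -0.32029175  0.06255994] [0.25663466 0.12287182 5.41294662]
47.0417
```

View pics/i2.png

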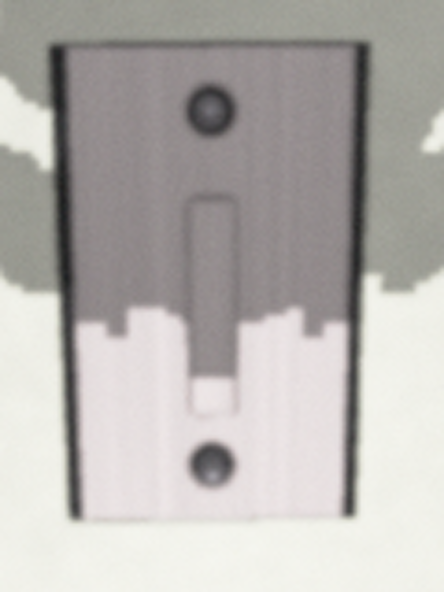

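View pics/i_s.png

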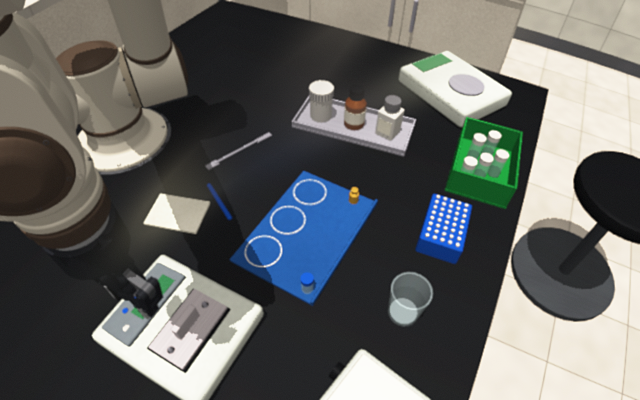

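The pan is seated. Contact came at TCP z 0.0626, matching the predicted 0.0626, and both pins show centred in the holes. Now I'll return the containers, jar first.

Run:
```python
from h import *
robot.move_linear([.45,-.30,.235],max_speed=.15)
for k,z in [("jar",.0589),("am",.0898)]:
    o=OBJ[k]; pick(o["slot"],z,JT,o["op"]); place(o["p"],z+.0025,JB,o["op"] if k=="jar" else .060); print(robot.current_t())
    cv2.imwrite(f"pics/j_{k}.png",robot.camera("scene"))
```

```text
w 0.0615
w 0.061 [-0.3 -0.2 -2. ]
touch True [ 0.5196 -0.1117  0.0627]
58.7083
w 0.0349
w 0.0349 [-0.5  0.6 -2.7]
touch True [ 0.5171 -0.0225  0.0935]
67.725
```

View pics/j_am.png

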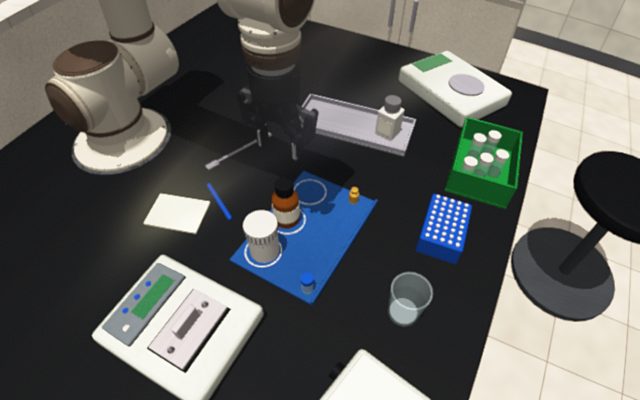

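The jar and amber bottle are back upright on their circles. Last is the square bottle, which I'll take by its cap.

Run:
```python
from h import *
o=OBJ["sq"]; pick(o["slot"],.0855,JT,.070); place(o["p"],.0855+.0025,JB,.065); print(robot.current_t())
robot.set_joints([1.305,0.087,0.176,1.66,0,1.571]); robot.dwell(.3)
cv2.imwrite("pics/k_s.png",robot.camera("scene"));t=robot.camera("top")
cv2.imwrite("pics/k_t.png",cv2.resize(t[160:320,255:525],None,fx=2.9,fy=2.9,interpolation=cv2.INTER_CUBIC))
a=cv2.imread("pics/a_top.png")[160:270,255:405]
cv2.imwrite("pics/k_d.png",cv2.resize(np.vstack([a,t[160:270,255:405]]),None,fx=2.7,fy=2.7,interpolation=cv2.INTER_CUBIC))
print(robot.current_t())
```

```text
w 0.039
w 0.0387 [-0.3 -0.2 -2. ]
touch True [0.52   0.0686 0.0893]
76.375
78.9083
```

View pics/k_d.png

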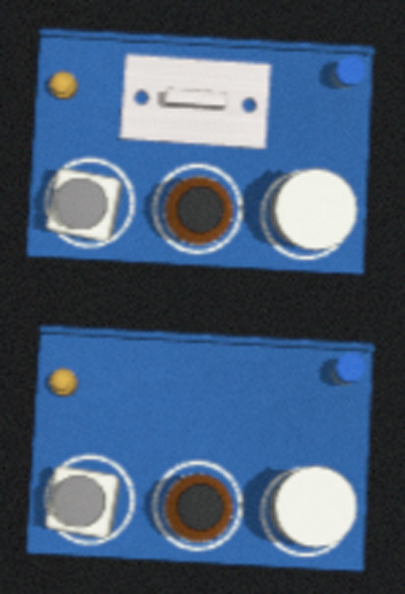

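View pics/k_s.png

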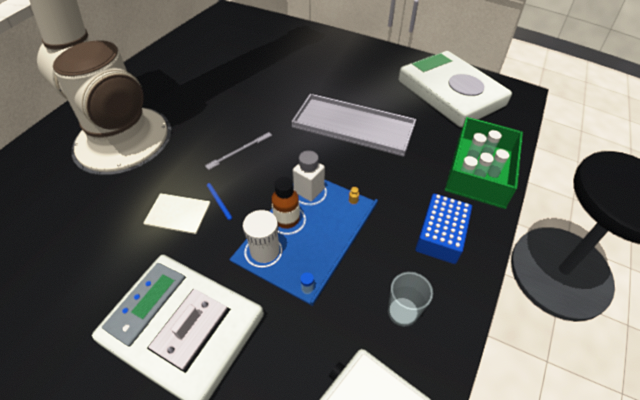

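View pics/k_t.png

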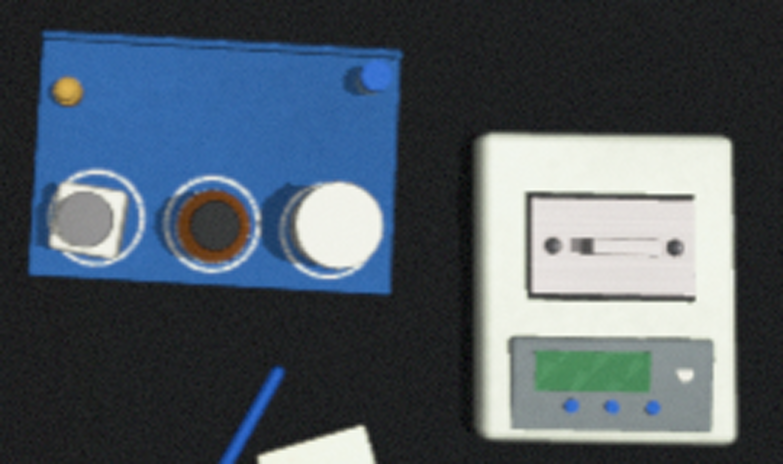

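The before and after pictures match: each container moved by at most about 1 px (2 mm), the weight and vial didn't move, and the pan is flat over both pins. Handing in.

```bash
python3 -c "
from workcell import robot
robot.sign_off()"
```

```text
the job is handed in; nothing more can be done
```

The job is done and handed in at about 79 s of the 141 s allowed; sign-off reports no verdict. I cleared the square bottle, amber bottle and jar upright into the tray. Then I fitted the pan over both pins and returned the jar, amber bottle and square bottle to their own circles.

**Pan:** It met the pan support at TCP height 62.6 mm, as predicted. After release, both pins showed centred in the holes.

**Containers:** In the last pictures all three stand upright. Each is within about 1 px (2 mm) of its starting place in the top view.

**Other items:** The brass weight and vial did not visibly move, and the arm is clear of everything.

**What disagreed:**
- **Square bottle grip:** The first grip caught the top of its body (49.6 mm wide) instead of the cap, which turned it slightly. It stayed upright, and I took it by the cap on the way back.
- **Camera positions:** The wrist and top cameras differed by about 2 mm in absolute position. I averaged them, then corrected the fit using the hole seen in the wrist view.

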